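# Load the wire-spool spindle

### The job

Load the wire-feed spindle beside the bonder: take the thin plain spacer ring from the rod cradle, thread it onto the horizontal spindle and push it past the two spring balls until it sits flat against the shoulder, then thread the wide flanged spool and push it past the balls too, fully home against the spacer. Push firmly enough to pass the balls but do not ram the stand, and leave the small things standing around undisturbed.

Things in the scene. Friction and masses are not known exactly. Their poses are not given: they have to be found in the camera images.
- stand: Aluminium stand fixed to the table, with a horizontal steel spindle 75 mm above the table. Upright plate 60 mm wide, 108 mm high, 10 mm behind the shoulder's face; base plate 96 mm wide, 10 mm high, reaching 13 mm in front of that face. Origin on the table under the shoulder's face; the spindle points along the stand's -x.
- seat (a point): Centre of the shoulder's face (44 mm diameter) on the spindle's axis; axes as the stand's. A home spacer has its centre at x = -8 mm here, a home spool in front of it at x = -28 mm.
- spindle_tip (a point): Free end of the spindle, on its axis. Spindle: 16 mm diameter, 86 mm long from the shoulder, last 8 mm tapered to 9 mm. Two spring balls stick out 3.5 mm from its sides (+y, -y), 45 mm from the shoulder; a ring needs a push of several N, even on both sides and at spindle height (else it cocks), to pass them. Fingers beside the spindle need 13 mm from its axis to clear the balls.
- cradle: Rack with two steel rods (8 mm thick, 36 mm apart, centres 16 mm above the table) between low end plates (28 mm high), 170x66 mm, fixed to the table. Origin at the centre of its underside; rods along its x. The rings stand about 80 mm apart, either one nearer the robot.
- spacer: Plain steel ring: outer diameter 60, bore 19, thickness 16 mm. It stands upright on its rim across the cradle's two rods. Origin at its centre; its x axis is the bore's axis (the ring is the same both ways round).
- spool: Bare aluminium wire spool: two flanges of 60 mm diameter, 4 mm thick, on a 46 mm barrel; 24 mm wide overall, bore 19 mm. It stands upright on its rim across the cradle's two rods. Origin at its centre; its x axis is the bore's axis (the ring is the same both ways round).
- vial: Bystander: small vial with a white cap, 25 mm across, 47 mm high; origin at its foot
- weight: Bystander: brass check weight, 18 mm across, 31 mm high; origin at its foot
- loupe: Bystander: black eye loupe, 38 mm across, 35 mm high; origin at its foot
- chip_box: Bystander: small white lidded box, 59x54x16 mm; origin at its foot
Mind the look-alikes: they are no part of the job. Leave any black or brown look-alike of the spacer alone.

How it is judged (in metres and radians):
On the way, in this order (a step that is already met when the one before it is completed fails the run):
1. the spacer is on the spindle, flat against the shoulder (within about 2 mm) (x of spacer in the frame of seat between -0.0102 and -0.005 m and y of spacer in the frame of seat between -0.005 and 0.005 m and z of spacer in the frame of seat between -0.006 and 0.005 m and angle between the x axis of spacer and the x axis of seat, either way round below 0.12 rad), for 0.2 s.
2. the spool is on the spindle, past the balls and against the spacer (x of spool in the frame of seat between -0.0306 and -0.024 m and y of spool in the frame of seat between -0.005 and 0.005 m and z of spool in the frame of seat between -0.006 and 0.005 m and angle between the x axis of spool and the x axis of seat, either way round below 0.12 rad), for 0.2 s.
At the end, for the whole second after the job is handed in: Both rings hang on the spindle at rest: the spacer within 2.2 mm of the shoulder and the spool within 2.6 mm of its home place against the spacer, both square to the spindle within 0.12 rad (all of step 1 and all of step 2 and linear speed of each of spool, spacer below 0.02 m/s); the robot touches nothing.
It fails at once if the stand is rammed or wrenched (more than 90 N on it) (contact force between stand and anything else above 90 N).
It fails at once if the vial is knocked over or moved by more than 15 mm (distance of vial from where it was at the start of the episode above 0.015 m or angle between vial's own z axis and vertical above 0.5 rad).
It fails at once if the weight is knocked over or moved by more than 15 mm (distance of weight from where it was at the start of the episode above 0.015 m or angle between weight's own z axis and vertical above 0.5 rad).
It fails at once if the loupe is knocked over or moved by more than 15 mm (distance of loupe from where it was at the start of the episode above 0.015 m or angle between loupe's own z axis and vertical above 0.5 rad).
It fails at once if the chip_box is knocked over or moved by more than 15 mm (distance of chip_box from where it was at the start of the episode above 0.015 m or angle between chip_box's own z axis and vertical above 0.5 rad).
It also fails if it takes over 72 s, if anything falls off the work surface, if the arm or the gripper's body presses on something with over 40 N, if the wrist force passes 120 N, or if a joint passes its speed limit or range.

### The arm

A 7-joint arm with a two-finger parallel gripper is mounted at the origin on a cart in front of the work surface, level with it; the furniture and walls round the work are solid. World frame = base frame: x ahead of the robot, y to its left, z up, the work surface at z = 0. Lengths are in mm, angles in rad, forces in N, time in s.
With the tool pointing down it reaches from about 425 to 875 mm from the base axis. Payload 8.4 kg.
Tool frame: the origin (TCP) lies at the very end of the fingers, on their centre line; the grasp point (between the pads) lies 19 mm behind it; z points along the fingers, y is the line along which they close (so a half turn about z gives the same grasp; the last joint's range is limited). The gripper opens to 85 mm and grips with 20 to 120 N. Pads are 22 mm wide; open, the fingers measure 114 mm over their backs; the gripper's body (76 mm by 85 mm) begins 54 mm behind the grasp point. The pads swing forward as they close: fully open they stand 13 mm farther back than shut.
Start: joints at [-1.331, 0.333, 0.04, 1.465, -0.013, 1.343, -0.059], TCP at [216.031, 613.021, 231.308] pointing down, gripper open.
Joint ranges: [-2.58, 2.58], [-0.38, 2.09], [-1.3, 1.39], [0.25, 2.4], [-1.5, 4.64], [0.08, 2.09], [-2.65, 2.65]. Speed limits (rad/s): [2.22, 2.22, 2.79, 2.79, 3.14, 3.14, 3.14].

### API

Orientations are given as a rotation vector (axis times angle).
In Python, from rig import * gives the robot as it stands.
- The arm moves only by the tool carry_out, never from a script. Its argument "plan" is a list of rows, each a list of 7 numbers: the turn, a rotation vector about the world's x, y, z as a fraction of full scale, then the shift along the world's x, y, z as a fraction of full scale, then the opening, from 0 (shut) to 1 (fully open). A call has 1 to 12 rows; each row is the pose to reach, as a shift and turn from the pose commanded when the call began, turning the shorter way round; what a row does not reach only later rows make up. Full scale, the value 1, is 500 mm for a shift and 180 degrees for a turn. A row lasts 1/10 s, in which the tool goes at most 50 mm and 8.59 degrees, less where a joint would pass 70% of its speed; a pose out of reach is approached as far as the arm can. A call with a number of a shift or a turn outside -1 to 1 is refused whole. A call with a gripper value outside its range is refused whole. The fingers move at their own pace and stop on an object; "grip_force" is the grip in N (left out, the last holds). Time passes only in rows, so rows that repeat a pose let the fingers close. It gives the time, the measured TCP pose, the force, the opening and the grip force at its end, in the units of the state.
- read_state(): the state, without advancing time (a new reading comes with each control period).
- capture(name): name is "scene" or "top" or "wrist"; returns a dict with "frame" (400x640x3 uint8, red, green, blue), "z_map" (400x640 float32, mm along the optical axis (not along the pixel's ray), 0 where there is no reading), "intrinsics" (3x3 intrinsics, pixels), "origin" and "orientation" of the camera in the world. Camera axes: x right, y up, looking along -z (the intrinsics and any distortion apply to the point x, -y, -z); pixel columns grow to the right and rows downward; lengths in mm; the calibration is good to about 2 mm. The wrist camera is an equidistant fisheye: a pixel r from the principal point sees the ray r / f radians off the axis. A picture is of the moment at which its call begins.
- hand_in(): hands the job in; it is judged then, once.
The state is a dict: "clock": time; "joint_positions": joint angles; "joint_vel": joint speeds; "joint_efforts": joint torques, N m; "tcp_pos": TCP position; "orientation": TCP orientation; "force": force on the tool from outside, world axes, zero at the start; "moment": the same for the moment, N m; "grip_width": finger opening in mm; "gripper_force": force on a finger pad.
Only numpy, scipy, OpenCV 4.12 (cv2) and the standard library are available. Lean on these libraries where they do the work, as an engineer would, in place of code of your own. Each camera call takes 0.05 s, during which the arm holds its last target. There are 200 camera calls.

## Working session

There is one attempt and no reset: what is moved stays moved. The work goes in short steps, Python scripts to look and compute and a tool call to move; the robot and the scene stay as the last step left them, time stands still between calls to the robot, and variables do not carry over. Pictures are saved under pics/ and viewed, at most 10 in all, crops included, and the job is handed in when it is done.

Besides the shell and the picture viewer there is one more tool, called after "Call:" as name(argument=value, ...) on one line, values as JSON. carry_out: Moves the arm, as the interface text tells. Its arguments: {"type":"object","properties":{"plan":{"type":"array","items":{"type":"array","items":{"type":"number","minimum":-1,"maximum":1}}},"grip_force":{"type":"number"}},"required":["plan"]}

```bash
ls; mkdir -p pics
cat > h.py <<'E'
from rig import *
import numpy as np, cv2
from scipy.spatial.transform import Rotation as R
def rot(o):
    o=np.array(o,float)
    return o if o.shape==(3,3) else R.from_rotvec(o).as_matrix()
def cloud(c):
    K=np.array(c['intrinsics']);z=c['z_map'];v,u=np.mgrid[:z.shape[0],:z.shape[1]]
    p=np.stack([(u-K[0,2])/K[0,0]*z,-(v-K[1,2])/K[1,1]*z,-z],-1)
    return p@rot(c['orientation']).T+np.array(c['origin'])
def save(c,n): cv2.imwrite('pics/'+n,c['frame'][...,::-1])
E
python3 - <<'E'
from h import *
s=read_state();print({k:np.round(v,3) for k,v in s.items()})
import pickle
d={n:capture(n) for n in('scene','top')}
pickle.dump(d,open('d.pkl','wb'))
for n,c in d.items(): print(n,c['origin'],c['orientation'],c['intrinsics']); 
cv2.imwrite('pics/a.png',np.vstack([cv2.resize(d[n]['frame'],(480,300)) for n in d])[...,::-1])
save(d['top'],'top.png'); save(d['scene'],'scene.png')
E
```

```text
pics
{'clock': np.float64(0.0), 'joint_positions': array([-1.331,  0.334,  0.04 ,  1.466, -0.013,  1.343, -0.059]), 'joint_vel': array([-0.001,  0.001,  0.   , -0.   ,  0.   , -0.   ,  0.001]), 'joint_efforts': array([-0.0000e+00, -6.5853e+01,  1.3650e+00, -4.0558e+01,  1.7000e-02,
        1.2000e-02,  0.0000e+00]), 'tcp_pos': array([215.925, 612.614, 230.444]), 'orientation': array([-5.300e-01, -3.096e+00,  2.000e-03]), 'force': array([-0.267,  0.195,  0.253]), 'moment': array([ 0.036, -0.076, -0.05 ]), 'gripper_force': np.float64(0.0), 'grip_width': np.float64(85.157)}
scene [-335.71781716  569.28753014  661.97516877] [ 0.59237885 -1.11107664 -1.89962677] [[442.19973689   0.         316.12519064]
 [  0.         442.19973689 201.47646091]
 [  0.           0.           1.        ]]
top [ 476.47919261  -11.66253547 1257.04563015] [ 0.06706272 -0.03067365 -1.5678583 ] [[473.21223127   0.         319.17784927]
 [  0.         473.21223127 194.99888857]
 [  0.           0.           1.        ]]
```

View pics/top.png

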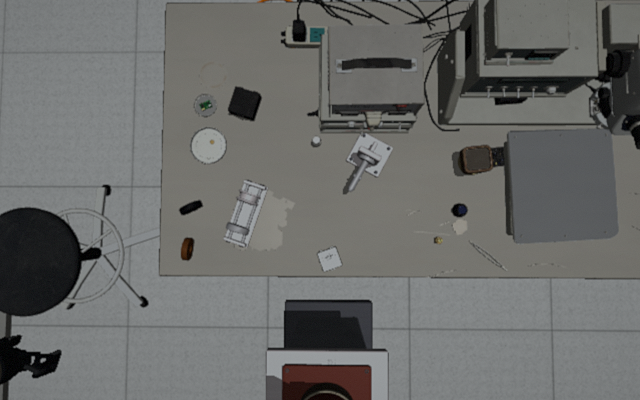

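View pics/scene.png

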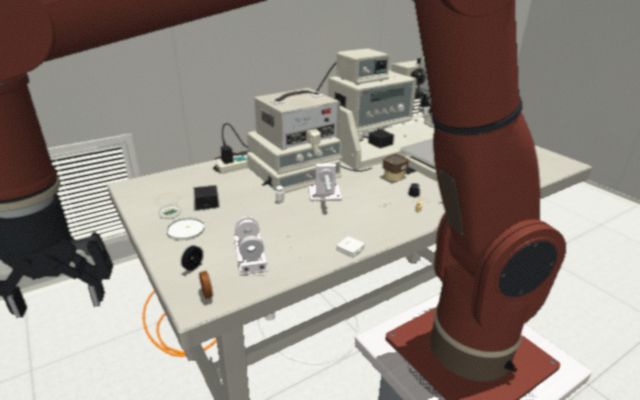

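Top view: the cradle is at about (245,214) with two bright rings. The stand is at (370,155), with its spindle pointing to lower-left (350,190). The vial is at (316,141), the chip box (330,259), the loupe (460,210) and the weight (438,240). The black (190,207) and brown (187,247) rings off the cradle are the look-alikes. Next I'll measure and enlarge.

Run:
```python
from h import *
import pickle
d=pickle.load(open('d.pkl','rb'));c=d['top'];P=cloud(c)
print('table z',np.median(P[225:235,300:320,2]), P[250,400])
S=cloud(d['scene'])
def reg(name,P,u0,u1,v0,v1,z0,z1):
    q=P[v0:v1,u0:u1].reshape(-1,3);q=q[(q[:,2]>z0)&(q[:,2]<z1)]
    if len(q)<3: print(name,len(q));return
    r=cv2.minAreaRect(q[:,:2].astype(np.float32));print(name,len(q),np.round(q.mean(0),1),np.round(r[0],1),np.round(r[1],1),round(r[2],1),'zmax',q[:,2].max().round(1))
reg('cradle',P,215,275,172,255,8,45);reg('rings',P,215,275,172,255,45,110)
q=P[172:255,215:275].reshape(-1,3);q=q[q[:,2]>45].astype(np.float32)
if len(q):
    _,l,m=cv2.kmeans(q[:,:2].copy(),2,None,(3,50,.1),5,0)
    for i in(0,1):
        a=q[l[:,0]==i];print(m[i],len(a),a[:,2].max(),cv2.minAreaRect(a[:,:2].copy()))
reg('plate',P,335,400,125,200,90,125);reg('spindle',P,335,375,150,200,60,89);reg('base',P,335,400,125,200,5,20)
reg('vial',P,306,326,130,150,20,80);reg('chip',P,315,345,243,275,6,40);reg('loupe',P,448,472,200,220,15,80);reg('wt',P,430,446,232,246,12,80)
reg('black',P,175,205,197,217,8,90);reg('brown',P,175,200,230,265,8,90);reg('instr',P,318,424,20,135,30,500)
f=c['frame'];a=cv2.resize(f[170:260,170:280],None,fx=4,fy=4,interpolation=2)[:360,:440];b=cv2.resize(f[120:210,330:420],(360,360),interpolation=2)
cv2.imwrite('pics/crop.png',np.hstack([a,b])[...,::-1])
```

```text
table z -1.6027862267521868 [ 4.10051371e+02 -1.95688451e+02 -4.12645138e-02]
cradle 500 [505.3 211.1  19.5] [499.7 188.1] [114.6 171.6] 71.5 zmax 44.3
rings 332 [510.2 208.4  63.6] [509.1 211.3] [ 57.2 104.3] 71.5 zmax 76.0
[510.19534 208.44576] 332 75.975815 ((509.0653991699219, 211.34689331054688), (57.24631118774414, 104.34089660644531), 71.45613098144531)
[476.4792   -11.662536] 22 1257.0457 ((476.47918701171875, -11.662535667419434), (0.0, 0.0), 0.0)
plate 242 [ 661.8 -107.   104.2] [ 676.5 -116.7] [125.   86.4] 89.1 zmax 123.8
spindle 266 [607.4 -83.5  79.3] [607.3 -90.8] [ 46.8 101.9] 75.3 zmax 88.6
base 925 [ 677.2 -116.7   10.1] [ 649.6 -109.2] [170.2 157.9] 89.9 zmax 19.9
vial 74 [696.1  24.   39.6] [705.   16.8] [21.1 46.3] 48.7 zmax 50.7
chip 413 [388.9 -10.   14.2] [389.   -9.9] [57.8 53.7] 22.3 zmax 22.1
loupe 141 [ 517.2 -348.2   28.8] [ 517.  -349.5] [32.4 29.1] 26.3 zmax 38.4
wt 41 [ 439.2 -292.5   23.2] [ 439.7 -293.7] [17.7 15.5] 88.9 zmax 34.2
black 192 [521.9 348.1  44.4] [522.  352.1] [16.1 58.8] 26.2 zmax 61.4
brown 242 [414.8 356.6  41.8] [414.6 359.7] [18.1 58. ] 84.4 zmax 62.9
instr 10757 [ 803.6 -100.1  225.4] [ 858.3 -100.3] [269.8 304.9] 84.4 zmax 286.9
```

View pics/crop.png

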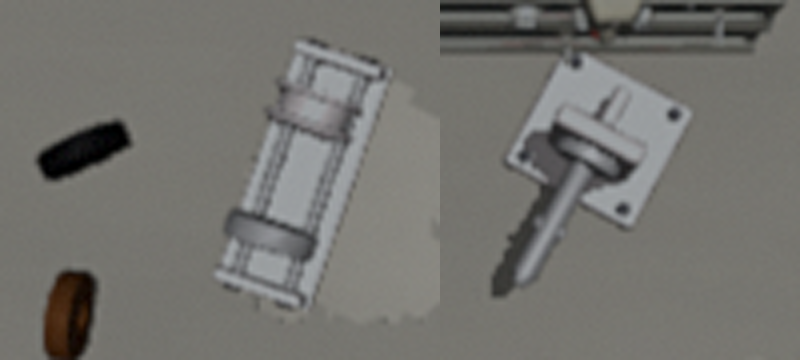

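The right crop shows the stand with its spindle pointing to lower-left. The left crop has four ring candidates:
- **Far ring on cradle, (248,197):** two flanges with a barrel, so it is the spool.
- **Near ring on cradle, (237,229):** plain thin steel, so it is the spacer.
- **Black ring (190,207) and brown ring (187,247):** off the cradle, so they are look-alikes to leave alone.

Now the finer fits.

Run:
```python
from h import *
import pickle
d=pickle.load(open('d.pkl','rb'));P=cloud(d['top'])
def fit(q):
    m=q[:,:2].mean(0);w,V=np.linalg.eigh(np.cov((q[:,:2]).T));v=V[:,1];return m,v,np.sqrt(w)
def sel(u0,u1,v0,v1,z0,z1):
    q=P[v0:v1,u0:u1].reshape(-1,3);return q[(q[:,2]>z0)&(q[:,2]<z1)]
for n,b in(('spool',(235,262,185,207)),('spacer',(222,252,220,240))):
    q=sel(*b,62,85);m,v,w=fit(q);print(n,len(q),m.round(1),'long dir',np.degrees(np.arctan2(v[1],v[0])).round(1),w.round(1),q[:,2].max())
    r=cv2.minAreaRect(q[:,:2].astype(np.float32));print(r)
q=sel(235,275,172,255,-10,45)
# spindle
q=sel(338,370,155,196,72,90);m,v,w=fit(q)
for _ in range(5):
    n=np.array([-v[1],v[0]]);k=abs((q[:,:2]-m)@n)<9;m,v,w=fit(q[k])
t=(q[k][:,:2]-m)@v;print('spindle',k.sum(),m,v,np.degrees(np.arctan2(v[1],v[0])),w,t.min(),t.max(),'ends',m+v*t.min(),m+v*t.max(),q[k][:,2].mean())
# plate top edge 
q=sel(350,400,130,180,100,115);m,v,w=fit(q);print('plate',len(q),m,np.degrees(np.arctan2(v[1],v[0])),w,cv2.minAreaRect(q[:,:2].astype(np.float32)))
f=d['top']['frame'].astype(int)
q=sel(340,400,125,190,4,16);print('base',cv2.minAreaRect(q[(np.hypot(*(q[:,:2]-[660,-110]).T)<75),:2].astype(np.float32)))
```

```text
spool 95 [547.1 198.3] long dir 64.3 [ 8.  10.6] 75.97581511640101
((547.853759765625, 199.976806640625), (44.5974235534668, 23.210996627807617), 71.71385955810547)
spacer 106 [467.4 225.4] long dir 70.8 [ 4.8 12.1] 75.58277853424079
((467.1678466796875, 225.4460906982422), (45.48914337158203, 15.923041343688965), 71.1658706665039)
spindle 220 [601.59048987 -81.01873822] [-0.88108157  0.47296434] 151.77310932182752 [ 4.57602638 25.04243801] -42.419707578618095 43.67597755300018 ends [ 638.96571252 -101.08174703] [563.10839089 -60.36155851] 79.53004214417045
plate 137 [ 653.10535261 -108.87593376] 66.94156827803789 [ 7.85774151 17.29107547] ((664.20947265625, -138.32273864746094), (50.634952545166016, 107.01947784423828), 20.99211883544922)
base ((659.3702392578125, -111.8463134765625), (132.39222717285156, 135.0386962890625), 89.97998046875)
```

Call:
carry_out(plan=[[0,0,0,0.502,-0.776,-0.06,1],[0,0,0,0.502,-0.776,-0.06,1],[0,0,0,0.502,-0.776,-0.06,1],[0,0,0,0.502,-0.776,-0.06,1],[0,0,0,0.502,-0.776,-0.06,1],[0,0,0,0.502,-0.776,-0.06,1],[0,0,0,0.502,-0.776,-0.06,1],[0,0,0,0.502,-0.776,-0.06,1],[0,0,0,0.502,-0.776,-0.06,1],[0,0,0,0.502,-0.776,-0.06,1],[0,0,0,0.502,-0.776,-0.06,1],[0,0,0,0.502,-0.776,-0.06,1]])

```text
clock: 1.3
tcp_pos: [466.4, 226.0, 201.1]
orientation: [-0.529, -3.096, -0.0]
force: [-0.6, 1.5, -0.6]
grip_width: 85.6
gripper_force: 0.0
```

Run:
```python
from h import *
import pickle
c=capture('wrist');pickle.dump(c,open('w.pkl','wb'));save(c,'w1.png')
s=read_state();print({k:np.round(v,3) for k,v in s.items()});print(c['origin'],rot(c['orientation']),c['intrinsics'],np.median(c['z_map']))
```

```text
{'clock': np.float64(1.35), 'joint_positions': array([-0.856,  0.08 ,  0.337,  1.838, -0.028,  1.229,  0.724]), 'joint_vel': array([-0.009,  0.   , -0.007, -0.002,  0.002, -0.001,  0.004]), 'joint_efforts': array([ 1.3050e+00, -4.2464e+01,  2.2890e+00, -3.9147e+01,  1.4100e-01,
        1.1000e-02,  1.6000e-02]), 'tcp_pos': array([466.124, 226.645, 201.155]), 'orientation': array([-0.526, -3.097, -0.   ]), 'force': array([-1.323,  0.52 ,  0.138]), 'moment': array([-0.022, -0.001, -0.007]), 'gripper_force': np.float64(0.0), 'grip_width': np.float64(85.25)}
[385.58022253 255.27624452 343.07204554] [[ 3.32280006e-01 -8.91689042e-01 -3.07377049e-01]
 [ 9.43180757e-01  3.14057549e-01  1.08526103e-01]
 [-2.37453885e-04 -3.25973172e-01  9.45378990e-01]] [[309.70691629   0.         315.50777427]
 [  0.         309.70691629 199.9564172 ]
 [  0.           0.           1.        ]] 400.88864
```

View pics/w1.png

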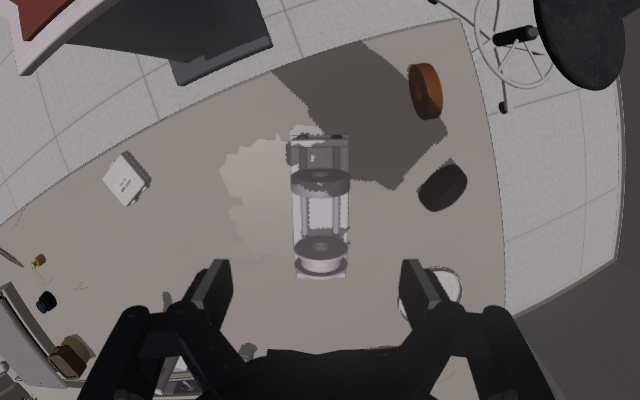

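Wrist view: spacer at (320,182), spool at (320,257), both on the cradle (columns 290–348) and well centred between the fingers. Next I'll project the wrist depth.

```bash
cat >> h.py <<'E'
def fcloud(c):
    K=np.array(c['intrinsics']);z=c['z_map'];v,u=np.mgrid[:z.shape[0],:z.shape[1]]
    x=(u-K[0,2])/K[0,0];y=(v-K[1,2])/K[1,1];th=np.hypot(x,y)+1e-9
    s=np.tan(th)/th*z
    p=np.stack([x*s,-y*s,-z],-1)
    return p@rot(c['orientation']).T+np.array(c['origin'])
def fit(q):
    m=q[:,:2].mean(0);w,V=np.linalg.eigh(np.cov((q[:,:2]).T));return m,V[:,1],np.sqrt(w)
E
python3 - <<'E'
from h import *
import pickle
c=pickle.load(open('w.pkl','rb'));P=fcloud(c)
print('table',P[250,240],P[100,250])
a=np.radians(-18.6);ax=np.array([np.cos(a),np.sin(a)]);n=np.array([-ax[1],ax[0]])
q=P[125:285,285:355].reshape(-1,3);q=q[(q[:,2]>8)&(q[:,2]<95)]
o=np.array([505,212]);s=(q[:,:2]-o)@ax;t=(q[:,:2]-o)@n
for nm,k in(('spacer',(s<-20)&(s>-60)),('spool',(s>20)&(s<60))):
    for z0 in(35,50,60,68):
        kk=k&(q[:,2]>z0);print(nm,z0,kk.sum(),'s',s[kk].min().round(1),s[kk].max().round(1),'t',t[kk].min().round(1),t[kk].max().round(1),'zmax',q[kk,2].max().round(1))
        r=cv2.minAreaRect(q[kk][:,:2].astype(np.float32));print('  ',np.round(r[0],1),np.round(r[1],1),round(r[2],1))
k=q[:,2]<45;r=cv2.minAreaRect(q[k][:,:2].astype(np.float32));print('cradle',r)
E
```

```text
table [ 5.29113227e+02  1.02027544e+02 -4.61393612e-01] [362.9394826  186.35710204  -0.50633217]
spacer 35 1401 s -51.7 -35.1 t -24.2 35.3 zmax 74.5
   [465.6 231.2] [59.5 16.6] 71.1
spacer 50 1180 s -51.7 -35.1 t -23.3 33.5 zmax 74.5
   [465.5 230.7] [56.8 16.4] 71.1
spacer 60 968 s -51.7 -35.1 t -19.1 30.8 zmax 74.5
   [465.7 231.4] [49.9 16.4] 71.1
spacer 68 584 s -51.2 -35.2 t -11.9 23.6 zmax 74.5
   [465.9 231.4] [35.5 16. ] 70.5
spool 35 1652 s 28.1 53.9 t -24.0 35.2 zmax 73.7
   [545.8 204.1] [59.2 25.3] 70.7
spool 50 1296 s 28.6 53.9 t -23.4 34.3 zmax 73.7
   [545.9 204. ] [57.6 25.2] 71.2
spool 60 879 s 28.8 53.9 t -18.4 30.4 zmax 73.7
   [546.  204.5] [48.4 25.2] 70.4
spool 68 283 s 29.5 53.9 t -11.7 22.8 zmax 73.7
   [546.3 204.1] [34.5 24.4] 70.7
cradle ((504.87188720703125, 218.167724609375), (59.98846435546875, 169.3548583984375), 71.38129425048828)
```

Call:
carry_out(plan=[[0,0,0.002,-0.002,0.011,-0.08,1],[0,0,0.002,-0.002,0.011,-0.16,1],[0,0,0.002,-0.002,0.011,-0.2,1],[0,0,0.002,-0.002,0.011,-0.2,1],[0,0,0.002,-0.002,0.011,-0.2,1]])

```text
clock: 1.85
tcp_pos: [465.7, 231.8, 101.9]
orientation: [-0.517, -3.099, -0.0]
force: [-0.0, -0.0, 0.5]
grip_width: 85.7
gripper_force: 0.0
```

Run:
```python
from h import *
import pickle
T=[];
for i in range(3):
    c=capture('wrist');s=read_state();T.append(s['tcp_pos'])
print(np.round(T,1),s['orientation']);P=fcloud(c);pickle.dump(c,open('w.pkl','wb'))
a=np.radians(-19);ax=np.array([np.cos(a),np.sin(a)]);n=np.array([-ax[1],ax[0]])
tc=np.mean(T,0)[:2];q=P.reshape(-1,3);q=q[np.isfinite(q).all(1)];s=(q[:,:2]-tc)@ax;t=(q[:,:2]-tc)@n
k=(abs(s)<22)&(abs(t)<38)&(q[:,2]>55)&(q[:,2]<80);r=cv2.minAreaRect(q[k][:,:2].astype(np.float32));print('spacer',k.sum(),r,'rel',s[k].min(),s[k].max(),t[k].min(),t[k].max(),q[k,2].max())
k=(abs(s)<40)&(abs(t)<75)&(q[:,2]>90)&(q[:,2]<150);print(k.sum())
for lo,hi in((-75,0),(0,75)):
    kk=k&(t>lo)&(t<hi);print('finger',kk.sum(),'s',np.percentile(s[kk],[2,98]),'t',np.percentile(t[kk],[2,98]),'z',np.percentile(q[kk,2],[2,98]))
save(c,'w2.png')
```

```text
[[466.3 231.9 102.6]
 [466.6 231.7 102.9]
 [466.8 231.5 102.9]] [5.18627352e-01 3.09677280e+00 3.05191340e-03]
spacer 2336 ((465.8220520019531, 231.29006958007812), (55.17551803588867, 16.905000686645508), 71.99649047851562) rel -9.10751537893489 7.892044600560579 -28.127796983308524 27.039581188223266 74.45376524688768
3631
finger 1826 s [-13.21256251   8.1644072 ] t [-54.96418313 -41.49282981] z [117.59578541 149.39595288]
finger 1805 s [-13.19138304   8.33272551] t [42.98902126 56.36870406] z [117.69805737 149.38281456]
```

View pics/w2.png

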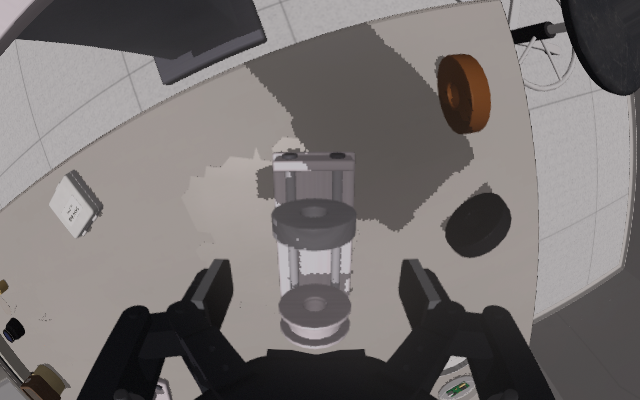

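Wrist view: the spacer (314,222) is centred between the finger pads to within 2 mm. The cloud gives a small correction of (+1.4, −1.9) mm. Descend and grip.

Call:
carry_out(plan=[[0,0,0,0.003,-0.004,0,1],[0,0,0,0.003,-0.004,-0.08,1],[0,0,0,0.003,-0.004,-0.14,1],[0,0,0,0.003,-0.004,-0.165,1],[0,0,0,0.003,-0.004,-0.165,1],[0,0,0,0.003,-0.004,-0.165,0.4],[0,0,0,0.003,-0.004,-0.165,0.4],[0,0,0,0.003,-0.004,-0.165,0.4],[0,0,0,0.003,-0.004,-0.165,0.4],[0,0,0,0.003,-0.004,-0.165,0.4]], grip_force=70)

```text
clock: 3.0
tcp_pos: [469.1, 229.7, 21.2]
orientation: [0.519, 3.096, 0.005]
force: [-0.8, 0.0, 8.8]
grip_width: 58.0
gripper_force: 72.9
```

Call:
carry_out(plan=[[0,0,0,0,0,0.04,0.4],[0,0,0,0,0,0.12,0.4],[0,0,0,0,0,0.2,0.4],[0,0,-0.051,0.264,-0.62,0.46,0.4],[0,0,-0.051,0.264,-0.62,0.46,0.4],[0,0,-0.051,0.264,-0.62,0.46,0.4],[0,0,-0.051,0.264,-0.62,0.46,0.4],[0,0,-0.051,0.264,-0.62,0.46,0.4],[0,0,-0.051,0.264,-0.62,0.46,0.4],[0,0,-0.051,0.264,-0.62,0.46,0.4],[0,0,-0.051,0.264,-0.62,0.46,0.4],[0,0,-0.051,0.264,-0.62,0.46,0.4]])

```text
clock: 4.2
tcp_pos: [600.1, -84.1, 250.5]
orientation: [0.772, 3.043, -0.0]
force: [-0.6, 0.9, -1.3]
grip_width: 58.3
gripper_force: 75.2
```

Run:
```python
from h import *
import pickle
for i in range(2): c=capture('wrist');s=read_state();print(s['tcp_pos'].round(1),s['orientation'].round(3),s['grip_width'],s['gripper_force'])
pickle.dump(c,open('w3.pkl','wb'));save(c,'w3.png')
```

```text
[599.5 -81.7 249.5] [7.680e-01 3.046e+00 1.000e-03] 58.509217578740696 75.24370729923248
[599.2 -80.2 248.8] [-7.650e-01 -3.047e+00 -1.000e-03] 58.50096988850584 75.24401307106018
```

View pics/w3.png

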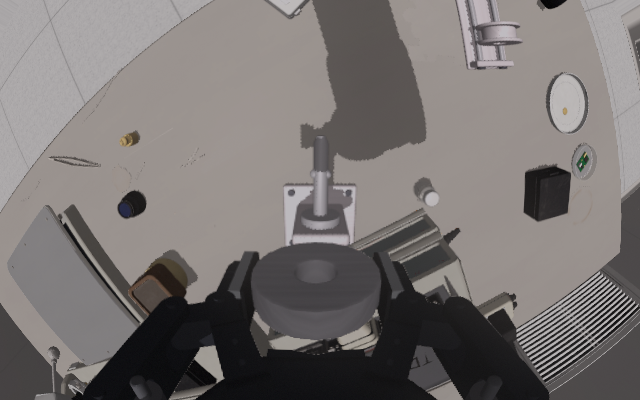

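Wrist view: the spacer is held at (317,285). The spindle runs from its tip at (321,138) to the shoulder at (320,215), nearly aligned with the tool. Next I'll measure both from this view.

Run:
```python
from h import *
import pickle
c=pickle.load(open('w3.pkl','rb'));P=fcloud(c);tcp=np.array([599.5,-81,249.3])
q=P[130:235,295:350].reshape(-1,3)
a=q[(q[:,2]>76)&(q[:,2]<90)];
m,v,w=fit(a)
for _ in range(6):
    n=np.array([-v[1],v[0]]);k=abs((a[:,:2]-m)@n)<8.5;m,v,w=fit(a[k])
v=v*np.sign(v[0]);n=np.array([-v[1],v[0]]);t=(a[:,:2]-m)@v
q2=q[(q[:,2]>66)&(q[:,2]<88)];s2=(q2[:,:2]-m)@v;n2=(q2[:,:2]-m)@n
print('spindle mid',m,'yaw',np.degrees(np.arctan2(v[1],v[0])),w,k.sum(),'zmax',np.percentile(a[k,2],95))
k2=abs(n2)<9;print('s extent',s2[k2].min(),s2[k2].max(),'tip',m+v*s2[k2].min())
for b in np.arange(-50,50,8):
    kk=(s2>b)&(s2<b+8);
    if kk.sum()>3: print(b,n2[kk].min().round(1),n2[kk].max().round(1),q2[kk,2].max().round(1),kk.sum())
q3=q[(q[:,2]>100)&(q[:,2]<115)];r=cv2.minAreaRect(q3[:,:2].astype(np.float32));print('plate top',len(q3),r, 's',((q3[:,:2]-m)@v).min(),((q3[:,:2]-m)@v).max(),'n',((q3[:,:2]-m)@n).min(),((q3[:,:2]-m)@n).max(),q3[:,2].max())
q4=q[(q[:,2]>7)&(q[:,2]<14)];s=(q4[:,:2]-m)@v;print('base front s',np.percentile(s,[1,5]),'n',np.percentile((q4[:,:2]-m)@n,[1,99]))
h=P.reshape(-1,3);h=h[(h[:,2]>235)&(h[:,2]<306)];h=h[(np.hypot(*(h[:,:2]-tcp[:2]).T)<60)]
s=(h[:,:2]-tcp[:2])@v;t=(h[:,:2]-tcp[:2])@n
k=abs(t)<25;print('ring s',np.percentile(s[k],[1,99]),'z',np.percentile(h[k,2],[1,99]),len(h))
k=(h[:,2]>265)&(abs(s)<30);print('t',np.percentile(t[k],[1,99]))
kr=(abs(t)<24)&(h[:,2]>295);print('top of ring',kr.sum(), [ (np.percentile(s[kr],[2,98]),h[kr,2].max())] if kr.sum() else '')
kf=(abs(t)<32);f=h[kf];cv=f[f[:,2]>250]
print('yaw ring',[cv2.minAreaRect(h[(h[:,2]>z)&(abs(t)<27)][:,:2].astype(np.float32)) for z in(270,285)])
```

```text
spindle mid [599.95504078 -75.6883135 ] yaw -28.493228185295187 [ 4.15920377 25.56127898] 1140 zmax 82.91574760554903
s extent -43.878360929857145 43.62788525306173 tip [561.39151204 -54.75592689]
-50 -4.6 4.6 80.2 21
-42 -8.7 6.7 82.9 114
-34 -8.7 6.7 83.0 112
-26 -6.6 6.9 83.2 109
-18 -6.6 7.0 83.5 109
-10 -10.8 11.3 83.2 144
-2 -10.7 10.3 83.4 114
6 -6.5 7.4 83.5 103
14 -6.5 7.5 83.9 100
22 -6.5 7.7 83.1 100
30 -6.5 7.6 82.9 92
38 -21.9 22.3 87.9 280
46 -28.0 29.7 87.9 138
plate top 158 ((646.76220703125, -99.43488311767578), (55.080657958984375, 2.8372514247894287), 60.72896194458008) s 51.25726614740222 54.25839568125293 n -26.080434718809645 28.977900049392872 105.40591058744934
base front s [29.87860338 30.79754075] n [-31.67618789  40.65844337]
ring s [-11.48214991   4.01179997] z [245.67344198 301.19155911] 15766
t [-52.19397368  51.91809252]
top of ring 2962 [(array([-11.07685694,   4.30266416]), np.float64(302.28578485416244))]
yaw ring [((596.625, -79.39579772949219), (54.60660171508789, 18.71410369873047), 63.66245651245117), ((596.9063720703125, -79.16151428222656), (54.11077117919922, 18.510128021240234), 64.19328308105469)]
```

Run:
```python
from h import *
import pickle
c=pickle.load(open('w3.pkl','rb'));P=fcloud(c);tcp=np.array([599.5,-81,249.3])
a=np.radians(-28.3);v=np.array([np.cos(a),np.sin(a)]);n=np.array([-v[1],v[0]])
h=P.reshape(-1,3);h=h[(h[:,2]>245)&(h[:,2]<306)];h=h[(np.hypot(*(h[:,:2]-tcp[:2]).T)<60)]
s=(h[:,:2]-tcp[:2])@v;t=(h[:,:2]-tcp[:2])@n;z=h[:,2]-272
k=(np.hypot(t,z)<27)&(np.hypot(t,z)>11)&(s<-5)
for _ in range(4):
    A=np.c_[t[k],z[k],np.ones(k.sum())];x=np.linalg.lstsq(A,s[k],rcond=None)[0];r=s-np.c_[t,z,np.ones(len(t))]@x
    k=(np.hypot(t,z)<27)&(np.hypot(t,z)>11)&(abs(r)<1.5)
print('yaw',np.degrees(-x[0]),'pitch ds/dz',np.degrees(x[1]),x,k.sum(),z[k].min(),z[k].max())
# ring outline in the back face plane
k=(abs(r)<1.5)&(np.hypot(t,z)<29.5);print('bore',)
b=k&(abs(t)<32);print(t[b].min(),t[b].max(),z[b].min(),z[b].max())
# rim circle: points between faces
k=(s>x[2]+3)&(s<x[2]+13)&(abs(t)<25)&(z>10)
B=np.c_[2*t[k],2*z[k],np.ones(k.sum())];y=np.linalg.lstsq(B,t[k]**2+z[k]**2,rcond=None)[0];print('rim centre t,z',y[:2],'R',np.sqrt(y[2]+y[0]**2+y[1]**2),k.sum())
```

```text
yaw 0.34982567506504286 pitch ds/dz 0.12353650555478042 [-6.10560984e-03  2.15611877e-03 -1.06344071e+01] 5161 -26.882693574679934 26.95309667015306
bore
-29.45086219592562 29.462885575970947 -26.882693574679934 29.408042175094863
rim centre t,z [-0.15441206 -0.58612132] R 29.42917847831929 2084
```

Call:
carry_out(plan=[[0,0,-0.003,-0.12,0.078,0,0.4],[0,0,-0.003,-0.12,0.078,-0.08,0.4],[0,0,-0.003,-0.12,0.078,-0.18,0.4],[0,0,-0.003,-0.12,0.078,-0.28,0.4],[0,0,-0.003,-0.12,0.078,-0.36,0.4],[0,0,-0.003,-0.12,0.078,-0.392,0.4],[0,0,-0.003,-0.12,0.078,-0.392,0.4],[0,0,-0.003,-0.12,0.078,-0.392,0.4],[0,0,-0.003,-0.12,0.078,-0.392,0.4]])

```text
clock: 5.2
tcp_pos: [540.5, -41.6, 54.3]
orientation: [0.778, 3.042, 0.002]
force: [-0.4, -0.2, -0.5]
grip_width: 58.5
gripper_force: 75.4
```

```bash
cat >> h.py <<'E'
def ringpose(c,yaw,half=8,R0=30):
    """held ring: centre (world), yaw deg, pitch deg; guess from finger geometry"""
    tcp=np.array(read_state()['tcp_pos']);P=fcloud(c)
    a=np.radians(yaw);v=np.array([np.cos(a),np.sin(a)]);n=np.array([-v[1],v[0]])
    h=P.reshape(-1,3);h=h[np.isfinite(h).all(1)];g=tcp+[0,0,22.5]
    h=h[np.linalg.norm(h-g,axis=1)<50]
    s=(h[:,:2]-tcp[:2])@v;t=(h[:,:2]-tcp[:2])@n;z=h[:,2]-g[2];rr=np.hypot(t,z)
    k=(rr<27)&(rr>11)&(s<-half+4)&(s>-half-9)
    for _ in range(6):
        x=np.linalg.lstsq(np.c_[t[k],z[k],np.ones(k.sum())],s[k],rcond=None)[0];r=s-np.c_[t,z,np.ones(len(t))]@x
        k=(rr<27)&(rr>11)&(abs(r)<1.5)
    w=(s>x[2]+1)&(s<x[2]+2*half-1)&(abs(t)<25)&(z>10)&(rr>26)&(rr<34)
    y=np.linalg.lstsq(np.c_[2*t[w],2*z[w],np.ones(w.sum())],t[w]**2+z[w]**2,rcond=None)[0]
    cs=x[2]+half;C=np.r_[tcp[:2]+cs*v+y[0]*n,g[2]+y[1]]
    print('ring C',C.round(1),'yaw',(yaw-np.degrees(x[0])*-1*-1).round(2),'tilt',np.degrees(x[:2]).round(2),'R',np.sqrt(y[2]+y[0]**2+y[1]**2).round(1),k.sum(),w.sum(),'tcp',tcp.round(1),'C-tcp s,t,z',cs.round(1),y[0].round(1),(g[2]+y[1]-tcp[2]).round(1))
    return C
M=np.array([600.1,-75.4]);A=np.radians(-28.5);V=np.array([np.cos(A),np.sin(A)]);N=np.array([-V[1],V[0]])
def insp(C): print('in stand: x',((C[:2]-M)@V-42.1).round(1),'y',((C[:2]-M)@N).round(1),'z',(C[2]-75.2).round(1))
E
python3 - <<'E'
from h import *
import pickle
for i in range(2): c=capture('wrist');C=ringpose(c,-28.5);insp(C)
pickle.dump(c,open('w4.pkl','wb'));save(c,'w4.png')
s=read_state();print(s['force'],s['tcp_pos'],s['orientation'],c['origin'])
P=fcloud(c);h=P.reshape(-1,3);h=h[(h[:,2]>60)&(h[:,2]<92)];s=(h[:,:2]-M)@V;t=(h[:,:2]-M)@N
k=(abs(s)<60)&(abs(t)<16);print('spindle visible',k.sum())
if k.sum()>50:
  for b in range(-46,46,6):
    kk=k&(s>b)&(s<b+6)&(h[:,2]>70)
    if kk.sum()>5: print(b,t[kk].min().round(1),t[kk].max().round(1),h[kk,2].max().round(1),kk.sum())
E
```

```text
ring C [537.9 -39.8  76.3] yaw -28.39 tilt [-0.11  0.02] R 29.3 5155 2905 tcp [540.6 -41.8  54.3] C-tcp s,t,z -3.3 0.5 22.0
in stand: x -113.7 y 1.6 z 1.1
ring C [538.  -40.   76.4] yaw -28.4 tilt [-0.1   0.01] R 29.3 5120 2918 tcp [540.4 -42.   54.2] C-tcp s,t,z -3.1 0.6 22.2
in stand: x -113.6 y 1.5 z 1.2
[-0.39964281 -0.08448786 -1.64199433] [540.4359542  -42.0232433   54.19496776] [7.79219702e-01 3.04130821e+00 1.86888395e-03] [ 4.64891329e+02 -7.41624757e-02  1.96080986e+02]
spindle visible 403
-40 -8.0 6.9 83.4 217
-34 -8.2 7.0 82.8 170
-28 -8.4 7.1 78.9 15
```

View pics/w4.png

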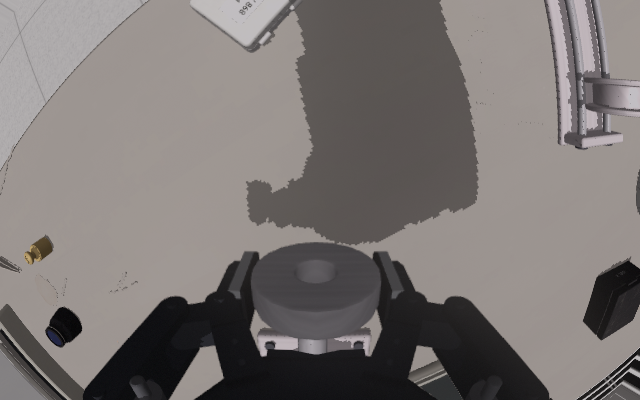

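Wrist view: the spacer (316,285) is in front of the spindle tip, which is visible beneath it at (315,345). It is about 2 mm off laterally and 0.7 mm high. I'll correct that and thread it past the taper.

Call:
carry_out(plan=[[0,0,0,-0.002,-0.0034,-0.0014,0.4],[0,0,0,-0.002,-0.0034,-0.0014,0.4],[0,0,0,0.024,-0.0176,-0.0014,0.4],[0,0,0,0.042,-0.0272,-0.0014,0.4],[0,0,0,0.06,-0.037,-0.0014,0.4],[0,0,0,0.074,-0.0446,-0.0014,0.4],[0,0,0,0.074,-0.0446,-0.0014,0.4],[0,0,0,0.074,-0.0446,-0.0014,0.4]])

```text
clock: 6.1
tcp_pos: [576.3, -64.9, 51.9]
orientation: [-0.781, -3.042, 0.0]
force: [-1.1, -0.8, -0.7]
grip_width: 58.3
gripper_force: 75.4
```

Run:
```python
from h import *
for i in range(2): c=capture('wrist');C=ringpose(c,-28.5);insp(C)
s=read_state();print(s['force'],s['moment'],s['orientation'],s['grip_width'])
```

```text
ring C [573.9 -63.   74.1] yaw -28.46 tilt [-0.04  0.16] R 29.2 5036 2937 tcp [576.2 -64.7  51.9] C-tcp s,t,z -2.8 0.4 22.2
in stand: x -71.1 y -1.6 z -1.1
ring C [573.7 -62.8  74. ] yaw -28.38 tilt [-0.12  0.2 ] R 29.3 5048 2912 tcp [576.1 -64.6  51.9] C-tcp s,t,z -3.0 0.4 22.0
in stand: x -71.3 y -1.6 z -1.2
[ 0.32338626  0.64010538 -0.83250628] [-0.03773908  0.00182674  0.02007216] [-7.80214601e-01 -3.04251614e+00  6.67798398e-06] 58.617439705397125
```

Call:
carry_out(plan=[[0,0,0,0.0008,0.0016,0.0014,0.4],[0,0,0,0.0096,-0.0032,0.0014,0.4],[0,0,0,0.0184,-0.008,0.0014,0.4],[0,0,0,0.0272,-0.0127,0.0014,0.4],[0,0,0,0.036,-0.0175,0.0014,0.4],[0,0,0,0.0448,-0.0223,0.0014,0.4],[0,0,0,0.0536,-0.0271,0.0014,0.4],[0,0,0,0.0624,-0.0319,0.0014,0.4],[0,0,0,0.0711,-0.0366,0.0014,0.4],[0,0,0,0.0711,-0.0366,0.0014,0.4],[0,0,0,0.0711,-0.0366,0.0014,0.4]], grip_force=100)

```text
clock: 7.3
tcp_pos: [612.4, -83.5, 52.9]
orientation: [0.781, 3.042, -0.0]
force: [0.2, -0.2, -1.9]
grip_width: 57.3
gripper_force: 107.1
```

Run:
```python
from h import *
for i in range(2): c=capture('wrist');C=ringpose(c,-28.5);insp(C)
s=read_state();print(s['force'],s['moment'],s['orientation'],s['grip_width'])
```

```text
ring C [609.8 -81.7  74.6] yaw -28.45 tilt [-0.05  0.08] R 29.3 4305 2916 tcp [612.2 -83.3  52.8] C-tcp s,t,z -2.8 0.3 21.8
in stand: x -30.5 y -0.9 z -0.6
ring C [609.6 -81.5  74.6] yaw -28.44 tilt [-0.06  0.13] R 29.4 4325 2896 tcp [612.  -83.2  52.8] C-tcp s,t,z -2.9 0.4 21.7
in stand: x -30.8 y -0.8 z -0.6
[ 0.50982179 -0.51463334 -1.12859946] [0.06704157 0.02657054 0.00869234] [ 7.80681520e-01  3.04291748e+00 -1.34408071e-04] 57.983391511483525
```

Call:
carry_out(plan=[[0,0,0,0.0088,-0.0048,0,0.4],[0,0,0,0.0176,-0.0095,0,0.4],[0,0,0,0.0264,-0.0143,0,0.4],[0,0,0,0.0343,-0.0186,0,0.4],[0,0,0,0.0343,-0.0186,0,0.4],[0,0,0,0.0343,-0.0186,0,0.4]])

```text
clock: 8.0
tcp_pos: [629.2, -92.5, 52.7]
orientation: [-0.781, -3.043, 0.0]
force: [-0.2, 0.6, -1.5]
grip_width: 57.5
gripper_force: 107.1
```

Call:
carry_out(plan=[[0,0,0,0.0018,-0.001,0,0.4],[0,0,0,0.0035,-0.0019,0,0.4],[0,0,0,0.0035,-0.0019,0,0.4],[0,0,0,0.0035,-0.0019,0,0.4]])

```text
clock: 8.4
tcp_pos: [630.9, -93.3, 52.8]
orientation: [-0.781, -3.043, 0.0]
force: [-1.0, -0.8, -1.7]
grip_width: 57.1
gripper_force: 107.1
```

Call:
carry_out(plan=[[0,0,0,0.0018,-0.001,0,0.4],[0,0,0,0.0018,-0.001,0,0.4],[0,0,0,0.0018,-0.001,0,0.4]])

```text
clock: 8.7
tcp_pos: [631.9, -93.8, 52.8]
orientation: [0.781, 3.043, -0.0]
force: [-1.1, 0.2, -1.4]
grip_width: 58.1
gripper_force: 107.1
```

Run:
```python
from h import *
for i in range(2): c=capture('wrist');C=ringpose(c,-28.5);insp(C)
s=read_state();print(s['force'],s['moment'],s['orientation'],s['grip_width'])
```

```text
ring C [629.4 -92.   74.5] yaw -28.42 tilt [-0.08  0.1 ] R 29.4 4551 2914 tcp [631.9 -93.8  52.8] C-tcp s,t,z -3.1 0.4 21.7
in stand: x -8.4 y -0.6 z -0.7
ring C [629.4 -92.   74.5] yaw -28.45 tilt [-0.05  0.19] R 29.4 4541 2917 tcp [631.9 -93.8  52.8] C-tcp s,t,z -3.1 0.4 21.7
in stand: x -8.5 y -0.6 z -0.7
[-0.1982565   0.02777978 -1.23622091] [ 0.013677    0.03127126 -0.01406572] [-7.80476205e-01 -3.04307343e+00  4.33728304e-05] 57.670184557974885
```

No contact yet; I'll inch on until force rises.

Call:
carry_out(plan=[[0,0,0,0.0014,-0.0008,0,0.4],[0,0,0,0.0014,-0.0008,0,0.4],[0,0,0,0.0014,-0.0008,0,0.4]])

```text
clock: 9.1
tcp_pos: [632.5, -94.1, 52.7]
orientation: [-0.78, -3.043, -0.0]
force: [-0.1, 0.6, -2.9]
grip_width: 57.7
gripper_force: 107.2
```

Call:
carry_out(plan=[[0,0,0,0.0014,-0.0008,0,0.4],[0,0,0,0.0014,-0.0008,0,0.4],[0,0,0,0.0014,-0.0008,0,0.4]])

```text
clock: 9.4
tcp_pos: [632.5, -94.2, 52.6]
orientation: [-0.78, -3.041, -0.001]
force: [-3.9, 2.2, 1.8]
grip_width: 57.7
gripper_force: 107.4
```

Call:
carry_out(plan=[[0,0,0,0.0014,-0.0008,0,0.4],[0,0,0,0.0014,-0.0008,0,0.4],[0,0,0,0.0014,-0.0008,0,0.4]])

```text
clock: 9.7
tcp_pos: [632.5, -94.1, 52.5]
orientation: [-0.779, -3.04, -0.001]
force: [-7.5, 3.9, 3.3]
grip_width: 57.9
gripper_force: 107.6
```

Call:
carry_out(plan=[[0,0,0,0.0014,-0.0008,0,0.4],[0,0,0,0.0014,-0.0008,0,0.4],[0,0,0,0.0014,-0.0008,0,0.4]])

```text
clock: 10.0
tcp_pos: [632.5, -94.1, 52.4]
orientation: [-0.779, -3.038, -0.001]
force: [-9.8, 6.3, 6.4]
grip_width: 57.7
gripper_force: 107.7
```

Call:
carry_out(plan=[[0,0,0,-0.0026,0.0014,0,0.4],[0,0,0,-0.0026,0.0014,0,1],[0,0,0,-0.0026,0.0014,0,1],[0,0,0,-0.0026,0.0014,0,1],[0,0,0,-0.0026,0.0014,0,1],[0,0,0,-0.0026,0.0014,0,1],[0,0,0,-0.0026,0.0014,0.04,1],[0,0,0,-0.0026,0.0014,0.14,1],[0,0,0,-0.0026,0.0014,0.24,1],[0,0,0,-0.0026,0.0014,0.32,1],[0,0,0,-0.0026,0.0014,0.32,1]])

```text
clock: 11.1
tcp_pos: [636.3, -95.8, 219.5]
orientation: [0.779, 3.034, 0.003]
force: [0.7, -0.8, -0.0]
grip_width: 85.3
gripper_force: 0.0
```

Run:
```python
from h import *
c=capture('wrist');P=fcloud(c);s=read_state();print(s['tcp_pos'],s['grip_width'])
h=P.reshape(-1,3);s=(h[:,:2]-M)@V-42.1;t=(h[:,:2]-M)@N
k=(abs(s+8)<25)&(abs(t)<35)&(h[:,2]>95)&(h[:,2]<115)
print(k.sum());hs=np.histogram(s[k],bins=np.arange(-30,18,2));print(list(zip(hs[1],hs[0])))
k=(abs(s+8)<10)&(abs(t)<30)&(h[:,2]>80)&(h[:,2]<106);print(k.sum(),np.percentile(s[k],[1,99]),np.percentile(t[k],[1,99]),h[k,2].max())
```

```text
[635.01689128 -95.21898435 216.14885182] 85.57796874032755
1682
[(np.int64(-30), np.int64(0)), (np.int64(-28), np.int64(0)), (np.int64(-26), np.int64(0)), (np.int64(-24), np.int64(0)), (np.int64(-22), np.int64(0)), (np.int64(-20), np.int64(0)), (np.int64(-18), np.int64(43)), (np.int64(-16), np.int64(117)), (np.int64(-14), np.int64(89)), (np.int64(-12), np.int64(95)), (np.int64(-10), np.int64(99)), (np.int64(-8), np.int64(96)), (np.int64(-6), np.int64(88)), (np.int64(-4), np.int64(87)), (np.int64(-2), np.int64(71)), (np.int64(0), np.int64(3)), (np.int64(2), np.int64(28)), (np.int64(4), np.int64(27)), (np.int64(6), np.int64(31)), (np.int64(8), np.int64(116)), (np.int64(10), np.int64(322)), (np.int64(12), np.int64(160)), (np.int64(14), np.int64(142))]
1337 [-16.73385505  -0.4045697 ] [-28.15474581  26.86848941] 103.94121745297804
```

Call:
carry_out(plan=[[0,0,0.053,-0.17,0.596,0,1],[0,0,0.053,-0.17,0.596,0,1],[0,0,0.053,-0.17,0.596,0,1],[0,0,0.053,-0.17,0.596,0,1],[0,0,0.053,-0.17,0.596,0,1],[0,0,0.053,-0.17,0.596,0,1],[0,0,0.053,-0.17,0.596,0,1],[0,0,0.053,-0.17,0.596,-0.1,1],[0,0,0.053,-0.17,0.596,-0.2,1],[0,0,0.053,-0.17,0.596,-0.22,1],[0,0,0.053,-0.17,0.596,-0.22,1],[0,0,0.053,-0.17,0.596,-0.22,1]])

```text
clock: 12.35
tcp_pos: [549.6, 203.2, 104.6]
orientation: [0.526, 3.096, 0.001]
force: [0.6, 0.6, 0.4]
grip_width: 85.3
gripper_force: 0.0
```

Run:
```python
from h import *
T=[]
for i in range(3):
    c=capture('wrist');st=read_state();T.append(st['tcp_pos'])
print(np.round(T,1),st['orientation']);P=fcloud(c)
a=np.radians(-19);ax=np.array([np.cos(a),np.sin(a)]);n=np.array([-ax[1],ax[0]])
tc=T[-1][:2];q=P.reshape(-1,3);q=q[np.isfinite(q).all(1)];s=(q[:,:2]-tc)@ax;t=(q[:,:2]-tc)@n
k=(abs(s)<28)&(abs(t)<38)&(q[:,2]>55)&(q[:,2]<80);r=cv2.minAreaRect(q[k][:,:2].astype(np.float32));print('spool',k.sum(),r,'rel',s[k].min(),s[k].max(),t[k].min(),t[k].max(),q[k,2].max())
k=(abs(s)<40)&(abs(t)<75)&(q[:,2]>90)&(q[:,2]<150)
for lo,hi in((-75,0),(0,75)):
    kk=k&(t>lo)&(t<hi);print('finger',kk.sum(),'s',np.percentile(s[kk],[2,98]),'t',np.percentile(t[kk],[2,98]),'z',np.percentile(q[kk,2],[2,98]))
```

```text
[[550.  203.5 105.2]
 [550.  203.6 105.2]
 [549.8 203.7 105.1]] [0.5248494  3.09473918 0.00345853]
spool 2774 ((546.474609375, 204.51812744140625), (53.84342956542969, 24.74317741394043), 71.5775146484375) rel -16.011363886428274 9.08544366807254 -27.280572703077397 26.63489197257285 74.0165266988864
finger 1687 s [-13.34650701   8.23645619] t [-54.92977389 -41.53774316] z [119.76674012 149.52057333]
finger 1673 s [-12.89902675   8.58226729] t [42.93544282 56.36654926] z [119.82459819 149.62174449]
```

Call:
carry_out(plan=[[0,0,0.002,-0.0036,-0.001,0,1],[0,0,0.002,-0.0036,-0.001,-0.08,1],[0,0,0.002,-0.0036,-0.001,-0.14,1],[0,0,0.002,-0.0036,-0.001,-0.168,1],[0,0,0.002,-0.0036,-0.001,-0.168,1],[0,0,0.002,-0.0036,-0.001,-0.168,0.4],[0,0,0.002,-0.0036,-0.001,-0.168,0.4],[0,0,0.002,-0.0036,-0.001,-0.168,0.4],[0,0,0.002,-0.0036,-0.001,-0.168,0.4],[0,0,0.002,-0.0036,-0.001,-0.168,0.4]], grip_force=70)

```text
clock: 13.5
tcp_pos: [547.9, 203.2, 21.4]
orientation: [0.515, 3.097, 0.003]
force: [-2.9, -1.6, 10.1]
grip_width: 57.4
gripper_force: 72.2
```

Call:
carry_out(plan=[[0,0,0,0,0,0.04,0.4],[0,0,0,0,0,0.12,0.4],[0,0,0,0,0,0.22,0.4],[0,0,0,0,0,0.3,0.4],[0,0,-0.053,-0.028,-0.488,0.3,0.4],[0,0,-0.053,-0.028,-0.488,0.3,0.4],[0,0,-0.053,-0.028,-0.488,0.3,0.4],[0,0,-0.053,-0.028,-0.488,0.3,0.4],[0,0,-0.053,-0.028,-0.488,0.3,0.4],[0,0,-0.053,-0.028,-0.488,0.3,0.4],[0,0,-0.053,-0.028,-0.488,0.3,0.4]])

```text
clock: 14.6
tcp_pos: [532.8, -42.4, 170.0]
orientation: [0.775, 3.043, 0.002]
force: [0.3, 0.8, -0.4]
grip_width: 57.2
gripper_force: 74.7
```

Call:
carry_out(plan=[[0,0,0,0,0,-0.08,0.4],[0,0,0,0,0,-0.16,0.4],[0,0,0,0,0,-0.22,0.4],[0,0,0,0,0,-0.236,0.4],[0,0,0,0,0,-0.236,0.4],[0,0,0,0,0,-0.236,0.4]])

```text
clock: 15.2
tcp_pos: [533.8, -40.7, 52.4]
orientation: [0.769, 3.044, 0.001]
force: [-0.2, 0.3, -1.3]
grip_width: 57.4
gripper_force: 74.9
```

Run:
```python
from h import *
for i in range(2): c=capture('wrist');C=ringpose(c,-28.5,12);insp(C)
save(c,'w5.png')
s=read_state();print(s['force'],s['orientation'],s['grip_width'])
P=fcloud(c);h=P.reshape(-1,3);h=h[(h[:,2]>70)&(h[:,2]<92)];s=(h[:,:2]-M)@V;t=(h[:,:2]-M)@N
k=(abs(s)<60)&(abs(t)<16)
for b in range(-46,30,6):
    kk=k&(s>b)&(s<b+6)
    if kk.sum()>5: print(b,t[kk].min().round(1),t[kk].max().round(1),h[kk,2].max().round(1),kk.sum())
```

```text
ring C [532.7 -39.7  76.1] yaw -28.21 tilt [-0.29  0.03] R 27.2 5144 1639 tcp [534.  -40.8  52.6] C-tcp s,t,z -1.7 0.3 23.5
in stand: x -118.4 y -0.8 z 0.9
ring C [532.8 -39.9  76.4] yaw -28.22 tilt [-0.28 -0.02] R 27.1 5101 1684 tcp [534.  -40.9  52.6] C-tcp s,t,z -1.5 0.3 23.8
in stand: x -118.2 y -0.9 z 1.2
[-0.31591743  0.04095824 -0.39012944] [7.69827009e-01 3.04306377e+00 2.03170170e-03] 56.88658772988609
-40 -8.5 7.1 82.4 135
```

View pics/w5.png

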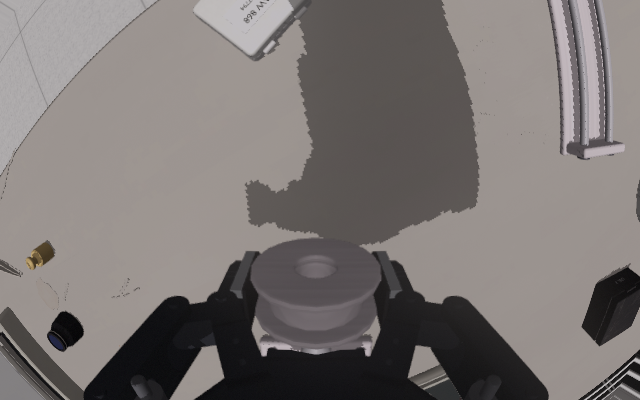

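Wrist view: the spool (316,290) is held squarely with the spindle tip beneath it, and the y/z offsets match those that worked for the spacer. Thread it.

Call:
carry_out(plan=[[0,0,0,0,0,0.0008,0.4],[0,0,-0.0015,0.0176,-0.0096,0.0008,0.4],[0,0,-0.0015,0.0352,-0.019,0.0008,0.4],[0,0,-0.0015,0.0528,-0.0286,0.0008,0.4],[0,0,-0.0015,0.0738,-0.04,0.0008,0.4],[0,0,-0.0015,0.0738,-0.04,0.0008,0.4],[0,0,-0.0015,0.0738,-0.04,0.0008,0.4]], grip_force=100)

```text
clock: 16.0
tcp_pos: [571.1, -61.7, 51.7]
orientation: [0.778, 3.041, -0.0]
force: [3.2, 0.6, 2.3]
grip_width: 56.1
gripper_force: 106.1
```

Run:
```python
from h import *
for i in range(2): c=capture('wrist');C=ringpose(c,-28.5,12);insp(C)
s=read_state();print(s['force'],s['moment'],s['orientation'],s['grip_width'])
```

```text
ring C [570.  -60.7  75.1] yaw -28.55 tilt [ 0.05 -0.05] R 27.2 5120 1629 tcp [570.7 -61.5  51.7] C-tcp s,t,z -1.0 0.3 23.4
in stand: x -75.6 y -1.5 z -0.1
ring C [569.6 -60.5  75. ] yaw -28.51 tilt [ 0.01 -0.04] R 27.2 5125 1601 tcp [570.5 -61.4  51.7] C-tcp s,t,z -1.2 0.3 23.3
in stand: x -76.0 y -1.5 z -0.2
[4.17232733 0.7223574  3.19994171] [ 0.18781539 -0.85792998 -0.00616266] [7.77810774e-01 3.04169398e+00 3.56499487e-04] 56.22118979231281
```

Call:
carry_out(plan=[[0,0,0,0.0006,0.0012,0.002,0.4],[0,0,0,0.0006,0.0012,0.002,0.4],[0,0,0,0.0006,0.0012,0.002,0.4]])

```text
clock: 16.4
tcp_pos: [568.9, -60.6, 51.9]
orientation: [-0.778, -3.042, 0.0]
force: [-1.2, -0.4, 0.1]
grip_width: 56.1
gripper_force: 105.9
```

Run:
```python
from h import *
for i in range(2): c=capture('wrist');C=ringpose(c,-28.5,12);insp(C)
s=read_state();print(s['force'],s['moment'],s['orientation'],s['grip_width'])
```

```text
ring C [567.8 -59.6  75.2] yaw -28.51 tilt [0.01 0.15] R 27.3 5122 1657 tcp [569.  -60.6  51.9] C-tcp s,t,z -1.5 0.3 23.3
in stand: x -78.0 y -1.6 z -0.0
ring C [567.9 -59.6  75.3] yaw -28.52 tilt [0.02 0.17] R 27.2 5117 1636 tcp [569.  -60.6  51.9] C-tcp s,t,z -1.5 0.3 23.4
in stand: x -78.0 y -1.5 z 0.1
[-1.91714937e-01  9.43121780e-01 -4.52776187e-04] [ 0.00668555 -0.00559456 -0.0021336 ] [-7.77912104e-01 -3.04245095e+00  3.67861605e-04] 56.17053224788895
```

Call:
carry_out(plan=[[0,0,0,0.0008,0.0016,0.0018,0.4],[0,0,0,0.009,-0.0028,0.0018,0.4],[0,0,0,0.0172,-0.0073,0.0018,0.4],[0,0,0,0.0254,-0.0117,0.0018,0.4],[0,0,0,0.0336,-0.0161,0.0018,0.4],[0,0,0,0.0418,-0.0206,0.0018,0.4],[0,0,0,0.05,-0.025,0.0018,0.4],[0,0,0,0.0582,-0.0295,0.0018,0.4],[0,0,0,0.0664,-0.0339,0.0018,0.4],[0,0,0,0.0746,-0.0384,0.0018,0.4],[0,0,0,0.0826,-0.0428,0.0018,0.4],[0,0,0,0.0826,-0.0428,0.0018,0.4]])

```text
clock: 17.7
tcp_pos: [612.5, -82.9, 53.5]
orientation: [0.779, 3.041, -0.001]
force: [0.8, 0.2, -0.4]
grip_width: 55.9
gripper_force: 106.1
```

Run:
```python
from h import *
for i in range(2): c=capture('wrist');C=ringpose(c,-28.5,12);insp(C)
s=read_state();print(s['force'],s['moment'],s['orientation'],s['grip_width'])
```

```text
ring C [611.2 -81.9  76.9] yaw -28.57 tilt [0.07 0.06] R 27.2 4332 1635 tcp [612.  -82.6  53.4] C-tcp s,t,z -1.0 0.3 23.5
in stand: x -29.2 y -0.4 z 1.7
ring C [610.8 -81.7  76.7] yaw -28.55 tilt [0.05 0.06] R 27.3 4376 1637 tcp [611.8 -82.5  53.4] C-tcp s,t,z -1.2 0.3 23.3
in stand: x -29.7 y -0.4 z 1.5
[ 0.794412   -0.32786344 -1.34219669] [-0.16538729 -0.19917161  0.03716814] [ 7.78269766e-01  3.04220491e+00 -4.16076843e-04] 56.17135959929933
```

Call:
carry_out(plan=[[0,0,0,0.0014,-0.0008,0,0.4],[0,0,0,0.0014,-0.0008,0,0.4],[0,0,0,0.0014,-0.0008,0,0.4],[0,0,0,0.0014,-0.0008,0,0.4]])

```text
clock: 18.2
tcp_pos: [611.9, -82.4, 53.2]
orientation: [0.778, 3.043, 0.0]
force: [1.0, 0.6, -0.7]
grip_width: 56.1
gripper_force: 106.1
```

Call:
carry_out(plan=[[0,0,0,0.0014,-0.0008,0,0.4],[0,0,0,0.0014,-0.0008,0,0.4],[0,0,0,0.0014,-0.0008,0,0.4]])

```text
clock: 18.5
tcp_pos: [612.4, -82.8, 53.0]
orientation: [-0.778, -3.043, 0.0]
force: [-0.3, -0.5, -1.2]
grip_width: 56.0
gripper_force: 106.1
```

Call:
carry_out(plan=[[0,0,0,0.0014,-0.0008,0,0.4],[0,0,0,0.0014,-0.0008,0,0.4],[0,0,0,0.0014,-0.0008,0,0.4]])

```text
clock: 18.8
tcp_pos: [613.2, -83.2, 53.1]
orientation: [-0.778, -3.044, 0.0]
force: [-0.2, 0.4, -1.6]
grip_width: 56.0
gripper_force: 106.1
```

Call:
carry_out(plan=[[0,0,0,0.0014,-0.0008,0,0.4],[0,0,0,0.0014,-0.0008,0,0.4],[0,0,0,0.0014,-0.0008,0,0.4]])

```text
clock: 19.1
tcp_pos: [613.7, -83.5, 53.0]
orientation: [-0.778, -3.043, -0.0]
force: [-1.5, 0.7, -0.2]
grip_width: 56.2
gripper_force: 106.2
```

Call:
carry_out(plan=[[0,0,0,0.0014,-0.0008,0,0.4],[0,0,0,0.0014,-0.0008,0,0.4],[0,0,0,0.0014,-0.0008,0,0.4]])

```text
clock: 19.4
tcp_pos: [613.7, -83.5, 52.9]
orientation: [-0.777, -3.042, -0.0]
force: [-5.9, 3.0, 1.5]
grip_width: 55.7
gripper_force: 106.4
```

Call:
carry_out(plan=[[0,0,0,0.0014,-0.0008,0,0.4],[0,0,0,0.0014,-0.0008,0,0.4],[0,0,0,0.0014,-0.0008,0,0.4]])

```text
clock: 19.7
tcp_pos: [613.7, -83.5, 52.8]
orientation: [-0.776, -3.04, -0.001]
force: [-8.1, 4.1, 5.1]
grip_width: 56.2
gripper_force: 106.6
```

Run:
```python
from h import *
for i in range(2): c=capture('wrist');C=ringpose(c,-28.5,12);insp(C)
s=read_state();print(s['force'],s['moment'],s['orientation'],s['grip_width'])
```

```text
ring C [612.5 -82.6  76.3] yaw -28.47 tilt [-0.03  0.01] R 27.2 4246 1656 tcp [613.6 -83.5  52.8] C-tcp s,t,z -1.4 0.3 23.4
in stand: x -27.8 y -0.4 z 1.1
ring C [612.5 -82.6  76. ] yaw -28.49 tilt [-0.01  0.04] R 27.4 4283 1613 tcp [613.7 -83.5  52.8] C-tcp s,t,z -1.5 0.3 23.2
in stand: x -27.8 y -0.4 z 0.8
[-8.80352988  3.1574215   4.63949019] [0.73168564 1.74590226 0.07477805] [-7.76578876e-01 -3.04019689e+00 -1.03428636e-03] 56.26855812682463
```

Contact at 9 N with x = −27.8, so it is home. Ease off, release and lift.

Call:
carry_out(plan=[[0,0,0,-0.0018,0.001,0,0.4],[0,0,0,-0.0018,0.001,0,1],[0,0,0,-0.0018,0.001,0,1],[0,0,0,-0.0018,0.001,0,1],[0,0,0,-0.0018,0.001,0,1],[0,0,0,-0.0018,0.001,0,1],[0,0,0,-0.0018,0.001,0.04,1],[0,0,0,-0.0018,0.001,0.14,1],[0,0,0,-0.0018,0.001,0.24,1],[0,0,0,-0.0018,0.001,0.32,1],[0,0,0,-0.0018,0.001,0.32,1],[0,0,0,-0.0018,0.001,0.32,1]])

```text
clock: 21.0
tcp_pos: [614.9, -84.0, 214.1]
orientation: [0.778, 3.042, 0.001]
force: [-0.5, 0.4, -0.8]
grip_width: 85.5
gripper_force: 0.0
```

Run:
```python
from h import *
c=capture('wrist');P=fcloud(c);st=read_state();print(st['tcp_pos'],st['grip_width'],st['force'])
save(c,'w6.png')
h=P.reshape(-1,3);s=(h[:,:2]-M)@V-42.1;t=(h[:,:2]-M)@N
k=(s>-60)&(s<4)&(abs(t)<26)&(h[:,2]>99)&(h[:,2]<112)
hs=np.histogram(s[k],bins=np.arange(-46,6,2));print([(int(a),int(b)) for a,b in zip(hs[1],hs[0])])
print(np.percentile(s[k],[1,99]),h[k,2].max())
b=(s>-60)&(s<-30)&(np.hypot(t,h[:,2]-75)<28)&(np.hypot(t,h[:,2]-75)>12);x=np.linalg.lstsq(np.c_[t[b],h[b,2]-75,np.ones(b.sum())],s[b],rcond=None)[0];print('face',x,b.sum())
```

```text
[614.17918099 -83.81387135 212.63805845] 85.36175538838927 [-0.42045273  0.17686117  0.02882914]
[(-46, 0), (-44, 0), (-42, 5), (-40, 82), (-38, 57), (-36, 1), (-34, 0), (-32, 0), (-30, 0), (-28, 0), (-26, 0), (-24, 0), (-22, 10), (-20, 76), (-18, 58), (-16, 68), (-14, 68), (-12, 63), (-10, 66), (-8, 65), (-6, 59), (-4, 63), (-2, 50), (0, 0), (2, 0)]
[-39.85573575  -0.33778002] 104.19600056841062
face [-8.06477283e-03  9.02258603e-02 -3.88116643e+01] 847
```

View pics/w6.png

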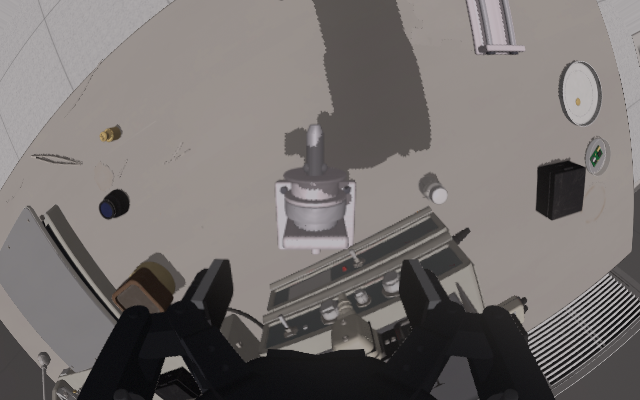

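Wrist view: both rings are on the spindle at (317,195), stacked without a gap (−39.9 to −0.4 mm). All bystanders are standing. I'll check the tilt robustly before handing in.

Run:
```python
from h import *
c=capture('wrist');P=fcloud(c);h=P.reshape(-1,3);s=(h[:,:2]-M)@V-42.1;t=(h[:,:2]-M)@N;z=h[:,2]-75;r=np.hypot(t,z)
b=(s>-44)&(s<-36.5)&(r<28.5)&(r>13)
for _ in range(6):
    x=np.linalg.lstsq(np.c_[t[b],z[b],np.ones(b.sum())],s[b],rcond=None)[0]
    b=(s>-44)&(s<-35)&(r<28.5)&(r>13)&(abs(s-np.c_[t,z,np.ones(len(t))]@x)<1)
print(x,b.sum(),z[b].min(),z[b].max())
for lo in range(-24,28,6):
    q=(s>-44)&(s<-35)&(r<28.5)&(r>13)&(z>lo)&(z<lo+6)
    if q.sum()>5: print(lo,np.percentile(s[q],[5,50,95]).round(2),q.sum())
```

```text
[-8.40541712e-04  1.06471882e-02 -4.00490071e+01] 543 -25.414384612570416 28.142962545900815
-24 [-40.32 -40.05 -39.83] 18
-18 [-40.57 -40.28 -39.94] 27
-12 [-40.66 -40.33 -39.38] 45
-6 [-40.71 -39.86 -39.54] 66
0 [-40.35 -40.1  -39.89] 51
6 [-40.59 -40.16 -37.72] 55
12 [-40.66 -39.8  -38.29] 152
18 [-40.2  -39.61 -36.67] 114
24 [-40.22 -38.71 -36.75] 148
```

The tilt is 0.01 rad and the spool's outer face is at −40.0 mm, exactly home.

```bash
python3 -c "
from rig import *
print(hand_in())"
```

```text
the job is handed in; nothing more can be done
None
```

The spacer and then the spool are on the spindle, past the balls and home (spool's outer face 40.0 mm from the shoulder, tilt about 0.01 rad). The gripper is clear, the bystanders are still standing, and the job was handed in at about 21 s; no verdict was returned.

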